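Lock the board turntable with its pin

TASK

Draw the flat-headed locking pin up out of the slotted holder, put it through the hole in the turntable's plate, and turn the plate until the pin finds the hole hidden in the base underneath; then push the pin fully home, so that its flat head sits down on the plate, and let go. Leave the round-headed thick pin and the other loose things (jar, heat sink, cutters) where they are.

Things in the scene. Friction and masses are not known exactly. Their poses are not given: they have to be found in the camera images.
- fixture: grey round turntable base fixed to the bench: foot 172 mm across and 8 mm thick, on it a drum 146 mm across, 34 mm high, z up. Origin: centre of the underside, on the turning axis. A tongue of the foot with a small steel lug marks its front, the -x side. Under the plate, out of sight in the drum, lies a steel ring with the hidden hole (see ring_top).
- plate (a joint): turn of the square aluminium plate on the base, rad, counterclockwise from above positive, range -0.6 to 1.2. At 0 the plate's hole lies toward the front lug (base's -x side). It starts at 0.45 to 0.9, so it must be turned clockwise. It stays where left; about 2 N at the hole turns it, by the pin standing in its hole (a round shank, free to spin there) or by the black-topped knob.
- lock_hole (a point): centre of the top mouth of the plate's hole: 13.5 mm across, 12 mm deep, chamfered, 50 mm from the turning axis. Plate 150 x 150 x 12 mm, top 47 mm above the bench. On the side away from the hole it carries a green board between black rails (at most 20 mm above the plate) and, at a corner, the knob, 20 mm across, top 48 mm above the plate. Within 35 mm of the hole it is bare.
- slot_holder: dark steel block, 70 x 46 mm, 60 mm high, on a foot 90 x 60 mm, fixed; origin: centre of the underside. A slot 36 mm long (x), 14 mm wide (y) and 54 mm deep, open at the top, holds the locking pin; only the pin's top 16 mm stands out. A hidden spring leaf presses it with about 4 N against the slot's -y wall, 1 mm off centre; it takes several newtons to draw straight up.
- lock_pin: bare steel locking pin, 80 g, 70 mm long, upright in its holder's slot: round shank 12 mm across, 34 mm long, chamfered tip; above it a flat head 32 mm wide (x), 12 mm thick (y), 36 mm high (z). Origin: centre of the tip; z runs up to the head. The head's underside is the stop: fully home it rests on the plate and the tip is 13 mm above the bench.
- pin_tip (a point): centre of the tip (lower end) of the locking pin's shank, axes as the pin's
- pin_top (a point): centre of the top of the locking pin's flat head, 70 mm above its tip, axes as the pin's
- round_holder: a holder block like the other (60 mm high), with a 30 x 30 mm pocket, fixed; origin: centre of the underside
- thick_pin: round steel pin, 28 mm across and 80 mm long, with a round head 24 mm across standing 26 mm out of the round holder; not wanted. Origin: centre of its lower end
- flux_jar: round jar, 48 mm across and 35 mm high, bystander; origin under its centre
- heatsink: black finned heat sink, 40 x 40 x 22 mm, bystander; origin under its centre
- side_cutters: side cutters, 43 x 109 x 12 mm, lying flat, bystander; origin under the centre
- ring_top (a point): point on the turning axis level with the flat top of the hidden steel ring, 34 mm above the bench. The ring has one hole, 15 mm across, chamfered, 25 mm deep, 50 mm from the axis. Its angle is not seen or measured and differs each time: within 0.25 rad either way of the front lug. The rest of that circle is solid: a pin in the plate's hole stops on it until the holes meet; feel for it.
- front_lug (a point): top of the small steel lug (10 mm square, 22 mm above the bench) on the tongue of the base's foot, 114 mm from the turning axis on the base's -x side: the middle of the range in which the hidden hole lies

How it is judged:
By the outcome, as a careful person would: the job done as asked, in the order asked, and still so for the second after the job is handed in, with the robot touching nothing.
It also fails if it takes over 54 s, if anything falls off the work surface, if the arm or the gripper's body presses on something with over 40 N, if the wrist force passes 120 N, or if a joint passes its speed limit or range.

ROBOT

A 6-joint arm with a two-finger parallel gripper is mounted at the origin on a cart in front of the work surface, level with it; the furniture and walls round the work are solid. World frame = base frame: x ahead of the robot, y to its left, z up, the work surface at z = 0. Lengths are in m, angles in rad, forces in N, time in s.
With the tool pointing down it reaches from about 0.425 to 0.95 m from the base axis. Payload 3.5 kg.
Tool frame: the origin (TCP) lies at the very end of the fingers, on their centre line; the grasp point (between the pads) lies 19 mm behind it; y points along the fingers, z is the direction in which the jaws open and shut, and the axes are right-handed (so a half turn about y gives the same grasp; the last joint's range is limited). The gripper opens to 85 mm and grips with 20 to 120 N. Pads are 22 mm wide; open, the fingers measure 114 mm over their backs; the gripper's body (76 mm by 85 mm) begins 54 mm behind the grasp point. The pads swing forward as they close: fully open they stand 13 mm farther back than shut.
Start: joints at [1.113, 0.286, 1.577, -0, 1.279, -0.15], TCP at [0.204, 0.643, 0.231] pointing down, gripper open.
Joint ranges: [-2.77, 2.77], [-0.9, 2.22], [0.21, 2.48], [-1.53, 4.67], [0.24, 2.81], [-2.84, 2.84]. Speed limits (rad/s): [2.79, 2.79, 3.14, 3.14, 3.14, 3.14].

INTERFACE

Orientations are given as a unit quaternion [x, y, z, w].
In Python, from plant import ctrl, cams gives the robot as it stands.
- The arm moves only by the tool play_rows, never from a script. Its argument "steps" is a list of rows, each an object of numbers: "claw": the finger opening in cm, from 0 to 8.54; "tx", "ty", "tz": the shift along the tool's x, y, z in cm; "ax", "ay", "az": the turn, a rotation vector about the tool's x, y, z in degrees. A call has 1 to 12 rows; each row is the pose to reach, as a shift and turn from the pose commanded when the call began, along the tool's axes at that moment; what a row does not reach only later rows make up. A row lasts 1/12 s, in which the tool goes at most 41.7 mm and 7.16 degrees, less where a joint would pass 70% of its speed; a pose out of reach is approached as far as the arm can. A call with a gripper value outside its range is refused whole. The fingers move at their own pace and stop on an object; "grip_force" is the grip in N (left out, the last holds). Time passes only in rows, so rows that repeat a pose let the fingers close. It gives the time, the measured TCP pose, the force and the opening at its end, in the units of the state.
- ctrl.get_state(): the state, without advancing time (a new reading comes with each control period).
- cams.read_camera(name): name is "scene" or "top"; returns (picture, depth): 384x512x3 uint8, blue, green, red; 384x512 float32, m along the optical axis (not along the pixel's ray), 0 where there is no reading.
- cams.camera_model(name): a dict with "intrinsics" (3x3 intrinsics, pixels), "rvec" (rotation vector, rad) and "tvec" (3), from world to camera coordinates, as OpenCV has them. Camera axes: x right, y down, z forward; pixel columns grow to the right and rows downward; lengths in m; the calibration is good to about 2 mm. A picture is of the moment at which its call begins. camera_model takes no time and is no camera call.
- ctrl.sign_off(): hands the job in, once; it reports no verdict.
The state is a dict: "time": time; "qpos": joint angles; "dq": joint speeds; "joint_efforts": joint torques, N m; "eef_pos": TCP position; "tcp_rot": TCP orientation; "contact_force": force on the tool from outside, world axes, zero at the start; "wrist_torque": the same for the moment, N m; "opening": opening from 0.0 (shut) to 1.0 (fully open).
Only numpy, scipy, OpenCV 4.12 (cv2) and the standard library are available. Lean on these libraries where they do the work, as an engineer would, in place of code of your own. Each camera call takes 0.05 s, during which the arm holds its last target.

## Working session

There is one attempt and no reset: what is moved stays moved. The work goes in short steps, Python scripts to look and compute and a tool call to move; the robot and the scene stay as the last step left them, time stands still between calls to the robot, and variables do not carry over. Pictures are saved under pics/ and viewed, and the job is handed in when it is done.

Besides the shell and the picture viewer there is one more tool, called after ">>>" in YAML: its name, and indented under it one key for each argument. play_rows: Moves the arm, as the interface text tells. Its arguments: {"type":"object","properties":{"steps":{"type":"array","items":{"type":"object","properties":{"claw":{"type":"number"},"tx":{"type":"number"},"ty":{"type":"number"},"tz":{"type":"number"},"ax":{"type":"number"},"ay":{"type":"number"},"az":{"type":"number"}}}},"grip_force":{"type":"number"}},"required":["steps"]}

```bash
mkdir -p pics; ls; cat > h.py <<'E'
import numpy as np, cv2
from scipy.spatial.transform import Rotation as R
from plant import ctrl, cams
def cam(n):
    m=cams.camera_model(n); return np.array(m["intrinsics"]),R.from_rotvec(np.array(m["rvec"]).ravel()).as_matrix(),np.array(m["tvec"]).ravel()
def ray_z(n,uv,z):
    K,Rm,t=cam(n); d=Rm.T@np.linalg.inv(K)@np.array([uv[0],uv[1],1.]); c=-Rm.T@t
    return c+d*(z-c[2])/d[2]
def cloud(n,depth):
    K,Rm,t=cam(n); v,u=np.indices(depth.shape); 
    p=np.stack([(u-K[0,2])/K[0,0]*depth,(v-K[1,2])/K[1,1]*depth,depth],-1)
    return (p-t)@Rm
def proj(n,P):
    K,Rm,t=cam(n); p=(Rm@np.array(P).T).T+t; p=p@K.T; return p[...,:2]/p[...,2:]
def st():
    s=ctrl.get_state(); print({k:np.round(s[k],4).tolist() for k in s}); return s
E
python3 - <<'E'
from h import *
s=st()
print(R.from_quat(s['tcp_rot']).as_matrix().round(3))
for n in ("scene","top"):
    im,d=cams.read_camera(n); cv2.imwrite(f"pics/{n}0.png",im); np.save(f"{n}0.npy",d)
    K,Rm,t=cam(n); print(n,K.round(1).tolist(),(-Rm.T@t).round(3),Rm.round(3).tolist())
E
```

```text
pics
{'time': 0.0, 'qpos': [1.113, 0.2872, 1.5782, -0.0, 1.2786, -0.15], 'dq': [0.0001, -0.0017, 0.0, -0.0019, 0.0008, 0.0001], 'joint_efforts': [0.0001, -40.5961, -29.2637, -0.0001, 0.0057, -0.0], 'eef_pos': [0.2042, 0.6427, 0.2299], 'tcp_rot': [0.6996, -0.1087, 0.1082, -0.6979], 'contact_force': [0.428, 0.2972, -0.5226], 'wrist_torque': [-0.0001, 0.0171, 0.0352], 'opening': 1.0031}
[[ 0.953 -0.001  0.303]
 [-0.303 -0.002  0.953]
 [-0.    -1.    -0.002]]
scene [[346.9, 0.0, 253.3], [0.0, 346.9, 198.2], [0.0, 0.0, 1.0]] [-0.063 -0.581  0.763] [[0.75, -0.661, 0.023], [-0.391, -0.471, -0.791], [0.534, 0.584, -0.612]]
top [[352.9, 0.0, 254.6], [0.0, 352.9, 188.9], [0.0, 0.0, 1.0]] [0.342 0.065 0.958] [[-0.002, -1.0, 0.0], [-0.983, 0.002, -0.184], [0.184, -0.001, -0.983]]
```

View pics/scene0.png

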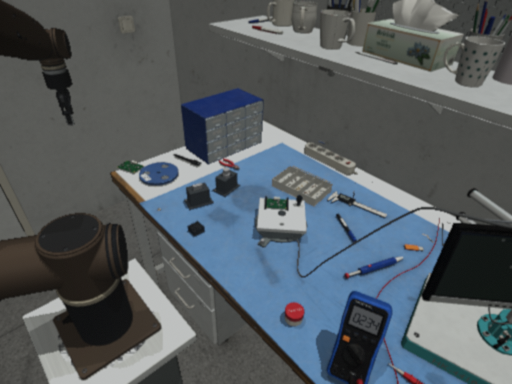

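View pics/top0.png

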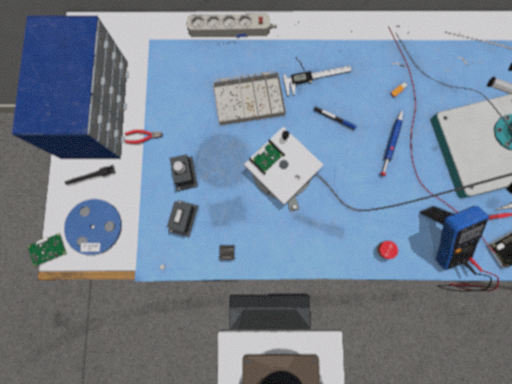

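```bash
python3 - <<'E'
from h import *
t=cv2.imread("pics/top0.png"); s=cv2.imread("pics/scene0.png")
a=cv2.resize(t[120:270,150:350],None,fx=4,fy=4,interpolation=cv2.INTER_CUBIC); cv2.imwrite("pics/tz.png",a)
b=cv2.resize(s[160:260,170:320],None,fx=5,fy=5,interpolation=cv2.INTER_CUBIC); cv2.imwrite("pics/sz.png",b)
d=np.load("top0.npy"); P=cloud("top",d)
for (u,v) in [(284,165),(181,165),(181,215),(293,207),(227,252),(220,200),(300,165),(270,190)]: print(u,v,P[v,u].round(4))
E
```

```text
284 165 [ 0.5757 -0.0134  0.05  ]
181 165 [0.5668 0.2521 0.0861]
181 215 [0.4417 0.2525 0.0618]
293 207 [ 0.4668 -0.0376  0.0246]
227 252 [0.349  0.1371 0.0223]
220 200 [0.4892 0.1594 0.0034]
300 165 [ 0.5766 -0.0564  0.0459]
270 190 [0.5093 0.0242 0.0444]
```

View pics/tz.png

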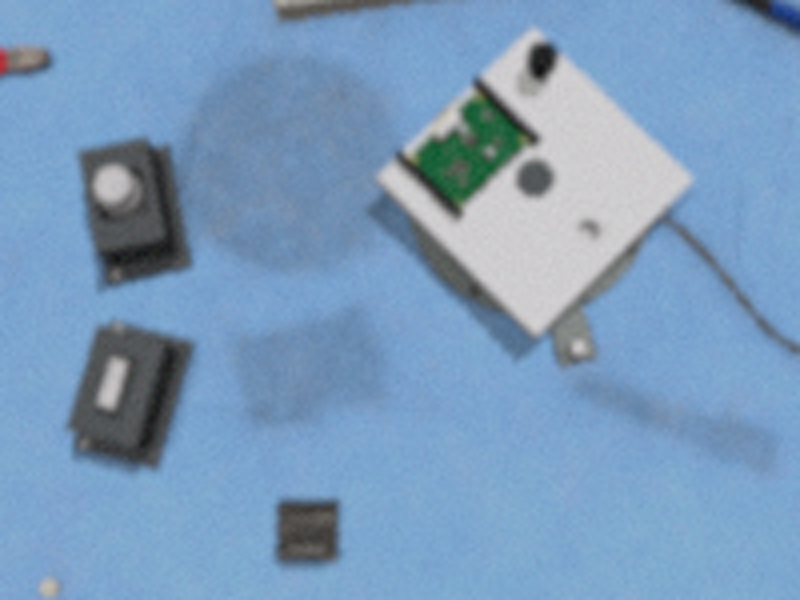

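View pics/sz.png

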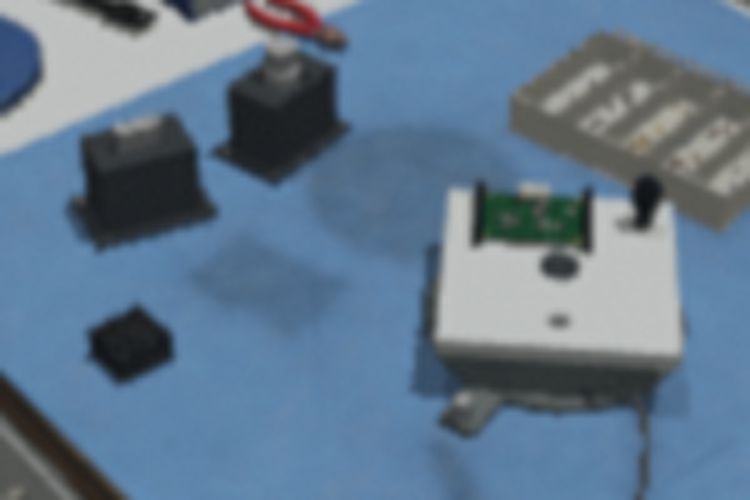

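```bash
cat > meas.py <<'E'
from h import *
def comp(mask,seed):
    n,l,stt,c=cv2.connectedComponentsWithStats(mask.astype(np.uint8)); 
    return l==l[seed[1],seed[0]]
def onplane(n,pts,z): return np.array([ray_z(n,p,z)[:2] for p in pts])
t=cv2.imread("pics/top0.png"); d=np.load("top0.npy"); P=cloud("top",d)
hsv=cv2.cvtColor(t,cv2.COLOR_BGR2HSV)
# pin head
g=t.astype(int).sum(2)/3
roi=np.zeros(g.shape,bool); roi[205:228,168:192]=1
print("headmax",g[205:228,168:192].max(), np.median(g[205:228,168:192]))
m=roi&(g>130); m=comp(m,(178,216))
ys,xs=np.nonzero(m); print(len(xs))
cnt=np.stack([xs,ys],1).astype(float)
w=np.clip(g-70,0,120)*cv2.dilate(m.astype(np.uint8),np.ones((3,3)))
yy,xx=np.indices(g.shape); c=np.array([(w*xx).sum(),(w*yy).sum()])/w.sum()
print("head c px",c,"world",ray_z("top",c,0.076).round(4), "depth z", np.median(P[m][:,2]))
pts=onplane("top",np.stack([xx[w>0],yy[w>0]],1),0.076); ww=w[w>0]; mu=(pts*ww[:,None]).sum(0)/ww.sum()
C=((pts-mu)*ww[:,None]).T@(pts-mu)/ww.sum(); ev,V=np.linalg.eigh(C); print("mu",mu,"sizes",np.sqrt(12*ev)*1000,"axis ang",np.degrees(np.arctan2(V[1,1],V[0,1])))
# holder block top: dark px by height
hz=P[...,2]; mb=(hz>0.045)&(hz<0.09); mb[:, :150]=0; mb[:,210:]=0; mb[:190]=0; mb[235:]=0
q=P[mb][:,:2]; print("block rect",cv2.minAreaRect((q*1000).astype(np.float32)))
# plate
mp=(hsv[...,1]<60)&(g>150); mp=comp(mp,(300,165)); mp=cv2.morphologyEx(mp.astype(np.uint8),cv2.MORPH_CLOSE,np.ones((5,5)))
cs,_=cv2.findContours(mp,cv2.RETR_EXTERNAL,cv2.CHAIN_APPROX_NONE); cc=max(cs,key=cv2.contourArea)[:,0]
pw=onplane("top",cc,0.047)*1000; r=cv2.minAreaRect(pw.astype(np.float32)); print("plate rect",r)
o=t.copy(); cv2.drawContours(o,[cc[:,None]],-1,(0,0,255),1); 
# hole & hub
for nm,(x0,x1,y0,y1) in dict(hole=(288,304,170,184),hub=(276,292,158,172)).items():
    sub=np.zeros(g.shape,bool); sub[y0:y1,x0:x1]=1
    w=np.clip(170-g,0,None)*sub*(g<150)
    c=np.array([(w*xx).sum(),(w*yy).sum()])/w.sum(); print(nm,c,ray_z("top",c,0.047).round(4))
# lug
sub=np.zeros(g.shape,bool); sub[198:212,286:302]=1
w=np.clip(g-170,0,None)*sub; c=np.array([(w*xx).sum(),(w*yy).sum()])/w.sum(); print("lug",c,ray_z("top",c,0.022).round(4))
E
python3 meas.py
```

```text
headmax 196.66666666666666 85.0
60
head c px [177.54017311 215.37943536] world [0.4392 0.2582 0.076 ] depth z 0.07594937336574235
mu [0.43920668 0.25815307] sizes [14.07972451 32.21851879] axis ang 165.6732575027893
block rect ((440.4206848144531, 259.125732421875), (46.77585983276367, 69.76105499267578), 75.26648712158203)
plate rect ((579.0704956054688, -12.026199340820312), (152.57762145996094, 152.1836700439453), 44.825984954833984)
hole [297.21825397 176.36111111] [ 0.5454 -0.0481  0.047 ]
hub [282.43671013 163.48211301] [ 0.5806 -0.0095  0.047 ]
lug [289.2553916  201.28036322] [ 0.4826 -0.0282  0.022 ]
```

```bash
cat > meas2.py <<'E'
from meas import *
print('-----')
def wc(img,x0,x1,y0,y1,thr,bright):
    g=img.astype(int).sum(2)/3; yy,xx=np.indices(g.shape)
    sub=np.zeros(g.shape,bool); sub[y0:y1,x0:x1]=1
    w=(np.clip(g-thr,0,None) if bright else np.clip(thr-g,0,None))*sub
    return np.array([(w*xx).sum(),(w*yy).sum()])/w.sum(), g[y0:y1,x0:x1].astype(int)
c,a=wc(t,291,299,203,210,150,True); print(a); print("lug",c,ray_z("top",c,0.022).round(4))
c,a=wc(t,293,303,172,182,150,False); print(a); print("hole top",c,ray_z("top",c,0.047).round(4))
c,a=wc(t,277,290,158,171,140,False); print("hub top",c,ray_z("top",c,0.047).round(4))
s=cv2.imread("pics/scene0.png")
def z(x0,y0): return x0/5+170-.4,y0/5+160-.4
c,a=wc(s,277,287,221,228,140,False); print(a);print("hole sc",c,ray_z("scene",c,0.047).round(4))
c,a=wc(s,276,289,209,218,130,False); print(a);print("hub sc",c,ray_z("scene",c,0.047).round(4))
c,a=wc(s,259,266,238,243,150,True); print(a);print("lug sc",c,ray_z("scene",c,0.022).round(4))
print("expected scene head top corners", proj("scene",[[.439,.258,.076]]))
print(s[180:192,188:208].astype(int).sum(2)//3)
E
python3 meas2.py | sed -n '/-----/,$p'
```

```text
-----
[[137 132 131 129 134 138 142 152]
 [133 138 141 146 144 138 135 147]
 [130 138 161 176 174 150 135 137]
 [123 135 175 196 189 159 141 139]
 [114 122 173 192 182 162 140 133]
 [106 112 136 153 152 144 130 133]
 [112  98 105 115 121 120 122 132]]
lug [294.29568106 206.17386489] [ 0.4693 -0.0414  0.022 ]
[[205 205 205 205 207 203 205 205 207 202]
 [209 207 203 203 203 204 205 207 209 206]
 [207 201 194 186 188 194 201 206 207 206]
 [202 193 171 154 150 163 184 199 203 201]
 [200 184 158 138 128 136 161 192 197 202]
 [201 186 171 164 144 135 155 182 196 203]
 [205 199 193 187 170 153 162 188 200 200]
 [202 203 199 197 185 173 182 198 202 205]
 [204 205 201 204 197 194 197 201 205 206]
 [207 207 207 203 202 204 202 203 204 207]]
hole top [297.24509804 176.30392157] [ 0.5456 -0.0482  0.047 ]
hub top [282.92422653 163.80912428] [ 0.5797 -0.0108  0.047 ]
[[190 191 191 189 188 189 189 191 191 191]
 [191 190 184 174 168 170 177 187 191 191]
 [191 186 168 139 123 126 149 177 189 191]
 [190 185 162 125 106 109 136 172 189 191]
 [192 189 179 157 144 145 162 181 190 191]
 [191 191 190 187 1
[... 1402 characters left out ...]
 129 120 104  84  66  57  56  61
   84 118]
 [105  92  84  72  82 109 123 121 107  93  88  85  78  70  61  58  57  58
   70  97]
 [ 69  64  60  56  59  70  84  85  80  75  72  74  72  68  58  55  56  57
   60  74]
 [ 54  55  55  54  51  59  71  72  72  72  71  70  67  63  57  54  57  58
   57  61]
 [ 54  57  56  52  48  57  69  70  69  67  67  61  61  58  57  57  56  55
   53  52]
 [ 51  56  58  54  50  57  65  64  61  60  59  58  57  55  54  53  49  46
   44  39]
 [ 44  54  58  58  56  58  59  59  58  57  54  53  48  46  43  41  38  36
   36  33]]meas2.py:7: RuntimeWarning: invalid value encountered in divide
  return np.array([(w*xx).sum(),(w*yy).sum()])/w.sum(), g[y0:y1,x0:x1].astype(int)
```

>>> play_rows:
  steps:
    - {"claw": 5,"tx": 2.9,"tz": -2.5,"ay": -0.3}
    - {"claw": 5,"tx": 5.7,"tz": -4.9,"ay": -0.6}
    - {"claw": 5,"tx": 8.5,"tz": -7.4,"ay": -0.8}
    - {"claw": 5,"tx": 11.4,"tz": -9.8,"ay": -1}
    - {"claw": 5,"tx": 14.2,"tz": -12.3,"ay": -1.3}
    - {"claw": 5,"tx": 17,"tz": -14.8,"ay": -1.6}
    - {"claw": 5,"tx": 19.9,"tz": -17.2,"ay": -1.9}
    - {"claw": 5,"tx": 22.7,"tz": -19.7,"ay": -2.2}
    - {"claw": 5,"tx": 25.5,"tz": -22.1,"ay": -2.5}
    - {"claw": 5,"tx": 28.4,"tz": -24.6,"ay": -2.8}
    - {"claw": 5,"tx": 31.2,"tz": -27,"ay": -3.1}
    - {"claw": 5,"tx": 34.1,"tz": -29.5,"ay": -3.1}
  grip_force: 80

```text
invalid input at $.steps[0]: expected keys claw, tx, ty, tz, ax, ay, az
```

```bash
cat > pos.py <<'E'
from h import *
import sys
s=st()
M=R.from_quat(s['tcp_rot']).as_matrix(); print(M.round(4).tolist(), "yaw x",np.degrees(np.arctan2(M[1,0],M[0,0])))
if len(sys.argv)>1:
    tgt=np.array([float(a) for a in sys.argv[1:4]]); print("tool shift cm",(M.T@(tgt-s['eef_pos'])*100).round(2))
E
python3 pos.py 0.4395 0.2583 0.12
```

```text
{'time': 0.1, 'qpos': [1.113, 0.2872, 1.578, -0.0, 1.2786, -0.15], 'dq': [0.0011, -0.0004, -0.0026, -0.0011, 0.0001, 0.0008], 'joint_efforts': [0.0012, -40.73, -29.3698, -0.0002, 0.0034, -0.0], 'eef_pos': [0.2042, 0.6427, 0.23], 'tcp_rot': [0.6995, -0.1086, 0.1082, -0.698], 'contact_force': [0.5785, 1.1147, -0.2151], 'wrist_torque': [-0.0083, 0.0246, -0.0177], 'opening': 1.0029}
[[0.953, -0.001, 0.303], [-0.303, -0.002, 0.953], [-0.0003, -1.0, -0.0022]] yaw x -17.6377746154867
tool shift cm [ 34.08  11.06 -29.48]
```

>>> play_rows:
  steps:
    - {"claw": 5,"tx": 2.9,"ty": 0,"tz": -2.5,"ax": 0,"ay": -0.3,"az": 0}
    - {"claw": 5,"tx": 5.7,"ty": 0,"tz": -4.9,"ax": 0,"ay": -0.6,"az": 0}
    - {"claw": 5,"tx": 8.5,"ty": 0,"tz": -7.4,"ax": 0,"ay": -0.8,"az": 0}
    - {"claw": 5,"tx": 11.4,"ty": 0,"tz": -9.8,"ax": 0,"ay": -1,"az": 0}
    - {"claw": 5,"tx": 14.2,"ty": 1,"tz": -12.3,"ax": 0,"ay": -1.3,"az": 0}
    - {"claw": 5,"tx": 17,"ty": 2,"tz": -14.8,"ax": 0,"ay": -1.6,"az": 0}
    - {"claw": 5,"tx": 19.9,"ty": 3,"tz": -17.2,"ax": 0,"ay": -1.9,"az": 0}
    - {"claw": 5,"tx": 22.7,"ty": 4,"tz": -19.7,"ax": 0,"ay": -2.2,"az": 0}
    - {"claw": 5,"tx": 25.5,"ty": 5,"tz": -22.1,"ax": 0,"ay": -2.5,"az": 0}
    - {"claw": 5,"tx": 28.4,"ty": 6,"tz": -24.6,"ax": 0,"ay": -2.8,"az": 0}
    - {"claw": 5,"tx": 31.2,"ty": 7,"tz": -27,"ax": 0,"ay": -3.1,"az": 0}
    - {"claw": 5,"tx": 34.1,"ty": 8,"tz": -29.5,"ax": 0,"ay": -3.1,"az": 0}
  grip_force: 80

```text
time: 1.1
eef_pos: [0.4403, 0.2572, 0.1506]
tcp_rot: [-0.701, 0.089, -0.089, 0.701]
contact_force: [0.3, 1.1, -0.6]
opening: 0.583
```

```bash
python3 pos.py 0.4395 0.2583 0.062
python3 - <<'E'
from h import *
for n in ("scene","top"):
    im,d=cams.read_camera(n); cv2.imwrite(f"pics/{n}1.png",im); np.save(f"{n}1.npy",d)
a=cv2.resize(cv2.imread("pics/top1.png")[120:270,130:330],None,fx=3,fy=3); b=cv2.resize(cv2.imread("pics/scene1.png")[110:260,130:330],None,fx=3,fy=3)
cv2.imwrite("pics/c1.png",np.vstack([a,b])[:900]) if 0 else (cv2.imwrite("pics/a1.png",a),cv2.imwrite("pics/b1.png",b))
E
```

```text
{'time': 1.1, 'qpos': [0.3294, 0.0045, 2.0478, 0.0002, 1.0896, -0.9882], 'dq': [-0.9046, 0.1453, 0.0919, -0.003, -0.247, -0.8902], 'joint_efforts': [3.6719, -28.2804, -26.2718, -0.0138, 0.2494, 0.4651], 'eef_pos': [0.4403, 0.2572, 0.1506], 'tcp_rot': [-0.7014, 0.0894, -0.0892, 0.7014], 'contact_force': [0.2829, 1.145, -0.602], 'wrist_torque': [0.0089, 0.0128, 0.0419], 'opening': 0.5833}
[[0.9681, -0.0004, 0.2506], [-0.2506, 0.0, 0.9681], [-0.0004, -1.0, -0.0]] yaw x -14.51116044668125
tool shift cm [-0.1   8.86  0.09]
```

View pics/a1.png

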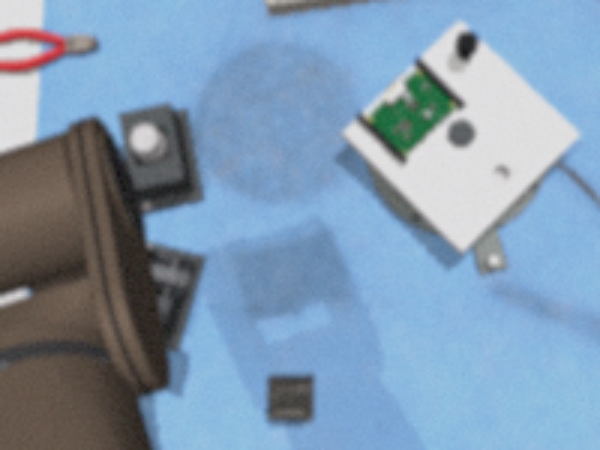

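View pics/b1.png

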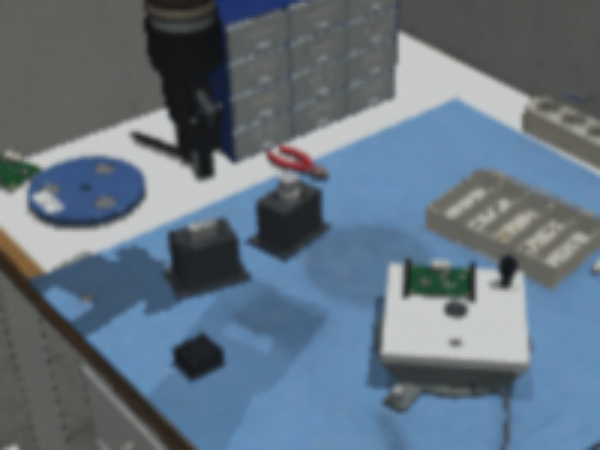

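>>> play_rows:
  steps:
    - {"claw": 4,"tx": 0,"ty": 2,"tz": 0,"ax": 0,"ay": 0,"az": 0}
    - {"claw": 4,"tx": 0,"ty": 4,"tz": 0,"ax": 0,"ay": 0,"az": 0}
    - {"claw": 4,"tx": 0,"ty": 6,"tz": 0,"ax": 0,"ay": 0,"az": 0}
    - {"claw": 4,"tx": 0,"ty": 6,"tz": 0,"ax": 0,"ay": 0,"az": 0}
    - {"claw": 4,"tx": 0,"ty": 6,"tz": 0,"ax": 0,"ay": 0,"az": 0}

```text
time: 1.62
eef_pos: [0.4387, 0.259, 0.0903]
tcp_rot: [0.702, -0.09, 0.088, -0.701]
contact_force: [0.0, 0.0, 0.0]
opening: 0.471
```

```bash
python3 pos.py 0.4395 0.2583 0.062
python3 - <<'E'
from h import *
im,d=cams.read_camera("scene"); cv2.imwrite(f"pics/scene2.png",im); 
b=cv2.resize(im[140:220,160:260],None,fx=6,fy=6,interpolation=cv2.INTER_CUBIC); cv2.imwrite("pics/b2.png",b)
E
```

```text
{'time': 1.6167, 'qpos': [0.3339, 0.0916, 2.0827, 0.0002, 0.9707, -0.984], 'dq': [-0.0019, -0.0305, -0.0393, -0.001, -0.002, -0.0012], 'joint_efforts': [-0.1022, -27.4616, -23.8774, -0.0033, 0.017, 0.0022], 'eef_pos': [0.4387, 0.259, 0.0903], 'tcp_rot': [0.7019, -0.0903, 0.0881, -0.701], 'contact_force': [0.0107, 0.0423, 0.0123], 'wrist_torque': [0.0072, -0.0113, -0.0357], 'opening': 0.4712}
[[0.9681, -0.0033, 0.2504], [-0.2504, -0.0009, 0.9682], [-0.0029, -1.0, -0.0017]] yaw x -14.49888560982193
tool shift cm [ 0.11  2.83 -0.05]
```

View pics/b2.png

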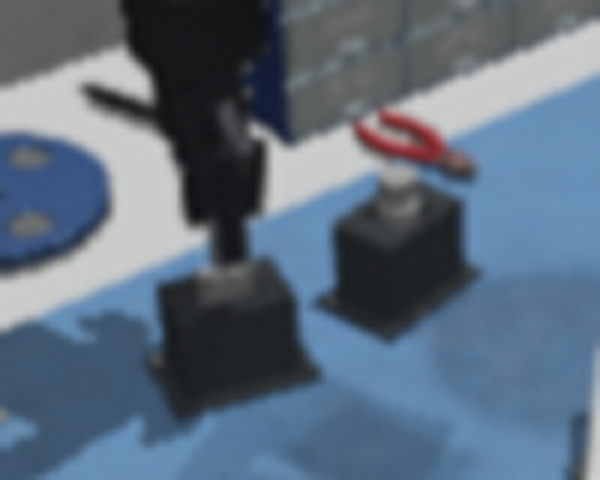

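>>> play_rows:
  steps:
    - {"claw": 4,"tx": 0.1,"ty": 1,"tz": -0.05,"ax": 0,"ay": 0,"az": 0}
    - {"claw": 4,"tx": 0.1,"ty": 2,"tz": -0.05,"ax": 0,"ay": 0,"az": 0}
    - {"claw": 4,"tx": 0.1,"ty": 2.75,"tz": -0.05,"ax": 0,"ay": 0,"az": 0}
    - {"claw": 4,"tx": 0.1,"ty": 2.75,"tz": -0.05,"ax": 0,"ay": 0,"az": 0}
    - {"claw": 4,"tx": 0.1,"ty": 2.75,"tz": -0.05,"ax": 0,"ay": 0,"az": 0}

```text
time: 2.08
eef_pos: [0.4403, 0.2579, 0.0631]
tcp_rot: [0.702, -0.09, 0.089, -0.701]
contact_force: [0.4, -0.0, -0.0]
opening: 0.463
```

```bash
python3 pos.py 0.4395 0.2583 0.062
python3 - <<'E'
from h import *
im,d=cams.read_camera("scene"); cv2.imwrite(f"pics/scene3.png",im); 
b=cv2.resize(im[140:220,160:260],None,fx=6,fy=6,interpolation=cv2.INTER_CUBIC); cv2.imwrite("pics/b3.png",b)
E
```

```text
{'time': 2.0833, 'qpos': [0.3308, 0.1372, 2.0924, 0.0001, 0.9137, -0.9863], 'dq': [-0.0029, -0.0114, -0.0157, 0.0007, -0.0007, -0.0003], 'joint_efforts': [0.0128, -28.9069, -23.4707, -0.0002, 0.0049, 0.0002], 'eef_pos': [0.4403, 0.2579, 0.0631], 'tcp_rot': [0.7017, -0.09, 0.0889, -0.7012], 'contact_force': [0.3648, -0.0319, -0.0027], 'wrist_torque': [-0.005, 0.0161, -0.009], 'opening': 0.4631}
[[0.968, -0.0017, 0.251], [-0.251, -0.0005, 0.968], [-0.0015, -1.0, -0.0009]] yaw x -14.53803761283822
tool shift cm [-0.09  0.11  0.01]
```

View pics/b3.png

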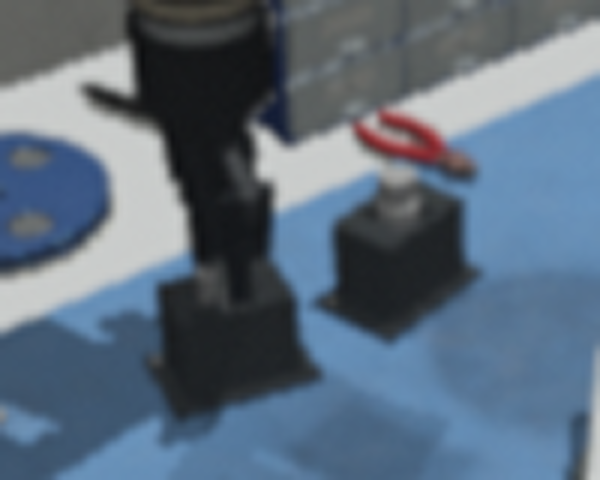

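>>> play_rows:
  steps:
    - {"claw": 0.5,"tx": -0.05,"ty": 0.05,"tz": 0,"ax": 0,"ay": 0,"az": 0}
    - {"claw": 0.5,"tx": -0.05,"ty": 0.05,"tz": 0,"ax": 0,"ay": 0,"az": 0}
    - {"claw": 0.5,"tx": -0.05,"ty": 0.05,"tz": 0,"ax": 0,"ay": 0,"az": 0}
    - {"claw": 0.5,"tx": -0.05,"ty": 0.05,"tz": 0,"ax": 0,"ay": 0,"az": 0}
    - {"claw": 0.5,"tx": -0.05,"ty": 0.05,"tz": 0,"ax": 0,"ay": 0,"az": 0}
    - {"claw": 0.5,"tx": -0.05,"ty": 0.05,"tz": 0,"ax": 0,"ay": 0,"az": 0}
    - {"claw": 0.5,"tx": -0.05,"ty": 0.05,"tz": 0,"ax": 0,"ay": 0,"az": 0}
    - {"claw": 0.5,"tx": -0.05,"ty": 0.05,"tz": 0,"ax": 0,"ay": 0,"az": 0}
  grip_force: 80

```text
time: 2.8
eef_pos: [0.4406, 0.2579, 0.0639]
tcp_rot: [0.702, -0.089, 0.089, -0.701]
contact_force: [-1.3, -3.5, 4.7]
opening: 0.106
```

```bash
python3 pos.py 0.4395 0.2583 0.062
python3 -c "
from h import *
print(proj('scene',[[.4403-.005,.2579-.0194,.07],[.4403,.2579,.076]]))"
```

```text
{'time': 2.8, 'qpos': [0.3311, 0.1356, 2.0924, -0.001, 0.9139, -0.9858], 'dq': [-0.0005, 0.0013, -0.0008, -0.0021, 0.0025, -0.001], 'joint_efforts': [1.045, -26.9872, -23.2173, 0.5548, -0.7656, -0.0014], 'eef_pos': [0.4406, 0.2579, 0.0639], 'tcp_rot': [0.7017, -0.0893, 0.0894, -0.7012], 'contact_force': [-1.3289, -3.4618, 4.6604], 'wrist_torque': [-0.6368, 0.2863, 0.003], 'opening': 0.1065}
[[0.9681, -0.0, 0.2507], [-0.2507, -0.0008, 0.9681], [0.0002, -1.0, -0.0008]] yaw x -14.516960066815404
tool shift cm [-0.11  0.19  0.01]
[[198.48151333 188.53971149]
 [196.33036962 183.9646725 ]]
```

>>> play_rows:
  steps:
    - {"claw": 0.5,"tx": -0.05,"ty": -0.2,"tz": 0,"ax": 0,"ay": 0,"az": 0}
    - {"claw": 0.5,"tx": -0.05,"ty": -0.5,"tz": 0,"ax": 0,"ay": 0,"az": 0}
    - {"claw": 0.5,"tx": -0.05,"ty": -0.8,"tz": 0,"ax": 0,"ay": 0,"az": 0}
    - {"claw": 0.5,"tx": -0.05,"ty": -1.1,"tz": 0,"ax": 0,"ay": 0,"az": 0}
    - {"claw": 0.5,"tx": -0.05,"ty": -1.4,"tz": 0,"ax": 0,"ay": 0,"az": 0}
    - {"claw": 0.5,"tx": -0.05,"ty": -1.4,"tz": 0,"ax": 0,"ay": 0,"az": 0}

```text
time: 3.3
eef_pos: [0.4393, 0.2582, 0.0775]
tcp_rot: [0.702, -0.09, 0.089, -0.701]
contact_force: [-2.9, -2.4, -1.5]
opening: 0.109
```

```bash
python3 pos.py 0.4395 0.2583 0.062
python3 - <<'E'
from h import *
im,d=cams.read_camera("scene"); cv2.imwrite(f"pics/scene4.png",im); 
b=cv2.resize(im[140:220,160:260],None,fx=6,fy=6,interpolation=cv2.INTER_CUBIC); cv2.imwrite("pics/b4.png",b)
E
```

```text
{'time': 3.3, 'qpos': [0.3321, 0.1116, 2.0888, -0.0001, 0.9431, -0.9852], 'dq': [-0.0003, -0.0003, -0.0004, -0.0011, -0.0036, 0.0011], 'joint_efforts': [0.4885, -30.3736, -27.055, 0.3269, -0.7834, -0.004], 'eef_pos': [0.4393, 0.2582, 0.0775], 'tcp_rot': [0.7018, -0.09, 0.0888, -0.7011], 'contact_force': [-2.8728, -2.3742, -1.4884], 'wrist_torque': [-0.4047, 0.4513, -0.0285], 'opening': 0.1087}
[[0.968, -0.0019, 0.2508], [-0.2508, -0.0007, 0.968], [-0.0016, -1.0, -0.0011]] yaw x -14.523478778333097
tool shift cm [0.02 1.55 0.02]
```

View pics/b4.png

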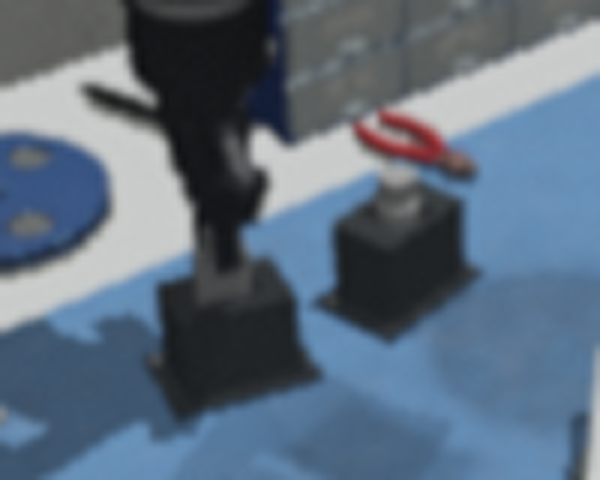

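>>> play_rows:
  steps:
    - {"claw": 0.5,"tx": -0.05,"ty": -0.4,"tz": 0,"ax": 0,"ay": 0,"az": 0}
    - {"claw": 0.5,"tx": -0.05,"ty": -0.8,"tz": 0,"ax": 0,"ay": 0,"az": 0}
    - {"claw": 0.5,"tx": -0.05,"ty": -1.2,"tz": 0,"ax": 0,"ay": 0,"az": 0}
    - {"claw": 0.5,"tx": -0.05,"ty": -1.6,"tz": 0,"ax": 0,"ay": 0,"az": 0}
    - {"claw": 0.5,"tx": -0.05,"ty": -2,"tz": 0,"ax": 0,"ay": 0,"az": 0}
    - {"claw": 0.5,"tx": -0.05,"ty": -2.4,"tz": 0,"ax": 0,"ay": 0,"az": 0}
    - {"claw": 0.5,"tx": -0.05,"ty": -2.8,"tz": 0,"ax": 0,"ay": 0,"az": 0}
    - {"claw": 0.5,"tx": -0.05,"ty": -2.8,"tz": 0,"ax": 0,"ay": 0,"az": 0}

```text
time: 4.02
eef_pos: [0.44, 0.2586, 0.1066]
tcp_rot: [-0.701, 0.089, -0.09, 0.702]
contact_force: [-2.2, -3.5, 0.1]
opening: 0.112
```

>>> play_rows:
  steps:
    - {"claw": 0.5,"tx": 0,"ty": -0.5,"tz": 0,"ax": 0,"ay": 0,"az": 0}
    - {"claw": 0.5,"tx": 0,"ty": -1,"tz": 0,"ax": 0,"ay": 0,"az": 0}
    - {"claw": 0.5,"tx": 0,"ty": -1.5,"tz": 0,"ax": 0,"ay": 0,"az": 0}
    - {"claw": 0.5,"tx": 0,"ty": -2.1,"tz": 0,"ax": 0,"ay": 0,"az": 0}
    - {"claw": 0.5,"tx": 0,"ty": -2.7,"tz": 0,"ax": 0,"ay": 0,"az": 0}
    - {"claw": 0.5,"tx": 0,"ty": -3.3,"tz": 0,"ax": 0,"ay": 0,"az": 0}
    - {"claw": 0.5,"tx": 0,"ty": -3.9,"tz": 0,"ax": 0,"ay": 0,"az": 0}
    - {"claw": 0.5,"tx": 0,"ty": -4.5,"tz": 0,"ax": 0,"ay": 0,"az": 0}
    - {"claw": 0.5,"tx": 0,"ty": -4.5,"tz": 0,"ax": 0,"ay": 0,"az": 0}

```text
time: 4.77
eef_pos: [0.4404, 0.2589, 0.1522]
tcp_rot: [-0.701, 0.088, -0.09, 0.702]
contact_force: [0.5, -1.0, -1.0]
opening: 0.112
```

```bash
python3 pos.py 0.4395 0.2583 0.062
python3 - <<'E'
from h import *
im,d=cams.read_camera("scene"); cv2.imwrite(f"pics/scene5.png",im); 
b=cv2.resize(im[110:210,160:260],None,fx=6,fy=6,interpolation=cv2.INTER_CUBIC); cv2.imwrite("pics/b5.png",b)
E
```

```text
{'time': 4.7667, 'qpos': [0.3325, 0.0028, 2.0463, 0.0001, 1.0892, -0.9846], 'dq': [-0.0036, 0.0137, 0.0151, -0.0012, -0.0171, 0.0], 'joint_efforts': [0.0551, -27.0434, -26.5473, -0.0006, 0.1081, 0.0], 'eef_pos': [0.4404, 0.2589, 0.1522], 'tcp_rot': [-0.7009, 0.0885, -0.0905, 0.702], 'contact_force': [0.5076, -0.9887, -1.0105], 'wrist_torque': [0.0409, 0.0081, -0.0361], 'opening': 0.1121}
[[0.968, 0.003, 0.251], [-0.251, 0.0012, 0.968], [0.0026, -1.0, 0.0019]] yaw x -14.536099164558522
tool shift cm [-0.1   9.02 -0.1 ]
```

View pics/b5.png

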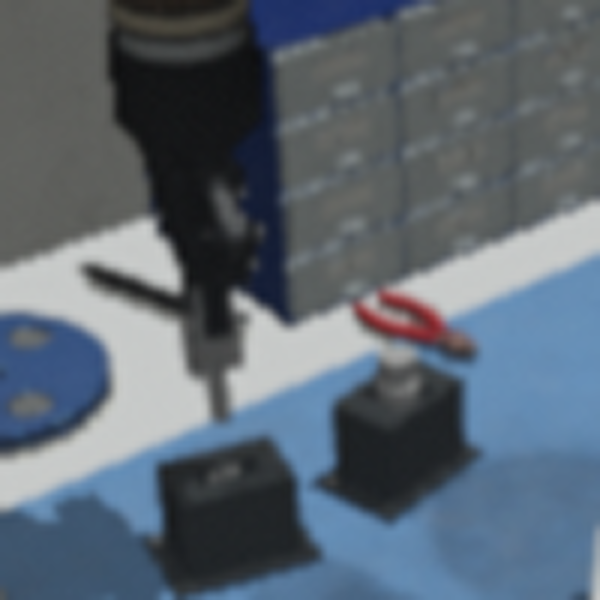

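```bash
python3 - <<'E'
from h import *
im=cv2.imread("pics/scene5.png"); g=im.astype(int).sum(2)//3
print(g[158:184,186:206])
for z in (.094,.1,.11,.12,.128,.14,.164): print(z,proj("scene",[[.4404,.2589,z]]).round(2))
E
```

```text
[[ 82 106 138 137  81  43  48  40  27  24  23  35  73 103  77  55  39  34
   35  36]
 [ 35  44  63  69  51  42  54  46  29  24  25  44 103 155 142 115  69  39
   34  36]
 [ 52  37  34  34  36  40  55  50  31  24  25  42 103 166 186 174 128  76
   53  39]
 [ 94  73  61  46  40  43  54  54  33  24  25  36  85 144 171 181 176 142
  114  70]
 [145 122 105  84  64  55  59  58  36  24  24  32  62  98 120 157 191 192
  175 128]
 [185 168 154 134  93  70  67  61  35  24  24  29  49  79 102 148 193 202
  198 178]
 [200 195 192 171 109  76  69  61  37  26  25  29  48  84 124 169 197 201
  201 197]
 [200 201 199 180 119  76  65  63  43  31  35  39  55  84 130 182 200 201
  200 201]
 [200 200 200 183 130  77  64  67  57  52  54  59  68  88 136 187 200 200
  200 200]
 [199 201 199 186 138  82  67  71  71  69  70  71  75  91 140 191 201 200
  199 200]
 [200 200 199 190 150  88  69  71  73  72  72  74  77  88 136 191 202 201
  200 199]
 [200 200 200 193 160  93  68  71  71  72  71  72  74  85 133 189 201 200
  200 199]
 [200 200 201 198 171  99  66  69  72  71  69  76  88 103 144 191 201 200
  200 
[... 573 characters left out ...]
181 168 160 150
  143 140]
 [200 199 200 200 200 200 200 200 176 111  76  91 128 156 155 145 142 138
  139 139]
 [200 199 199 200 200 200 200 196 176 123  87  90 115 137 140 138 137 138
  138 139]
 [200 200 200 200 199 196 191 184 165 133 111 111 124 136 138 138 138 139
  137 137]
 [200 199 198 196 188 178 167 159 148 139 135 134 136 139 138 137 137 134
  132 135]
 [197 192 187 178 164 150 145 143 140 139 138 137 137 135 128 124 119 111
  110 124]
 [185 173 161 151 143 140 138 138 138 134 129 125 120 113 100  90  83  72
   75 100]]
0.094 [[195.77 179.46]]
0.1 [[195.63 177.99]]
0.11 [[195.4  175.52]]
0.12 [[195.16 173.02]]
0.128 [[194.97 171.  ]]
0.14 [[194.67 167.94]]
0.164 [[194.08 161.69]]
```

>>> play_rows:
  steps:
    - {"claw": 0.5,"tx": 1,"ty": 0,"tz": -1.5,"ax": 0,"ay": 0,"az": 0}
    - {"claw": 0.5,"tx": 2.6,"ty": 0,"tz": -4,"ax": 0,"ay": 0,"az": 0}
    - {"claw": 0.5,"tx": 4.5,"ty": 0,"tz": -6.9,"ax": 0,"ay": 0,"az": 0}
    - {"claw": 0.5,"tx": 6.5,"ty": 0,"tz": -9.9,"ax": 0,"ay": 0,"az": 0}
    - {"claw": 0.5,"tx": 8.5,"ty": 0,"tz": -13,"ax": 0,"ay": 0,"az": 0}
    - {"claw": 0.5,"tx": 10.5,"ty": 0,"tz": -16,"ax": 0,"ay": 0,"az": 0}
    - {"claw": 0.5,"tx": 12.5,"ty": 0,"tz": -19.1,"ax": 0,"ay": 0,"az": 0}
    - {"claw": 0.5,"tx": 14.5,"ty": 0,"tz": -22.2,"ax": 0,"ay": 0,"az": 0}
    - {"claw": 0.5,"tx": 16.2,"ty": 0,"tz": -24.8,"ax": 0,"ay": 0,"az": 0}
    - {"claw": 0.5,"tx": 17.3,"ty": 0.8,"tz": -26.4,"ax": 0,"ay": 0,"az": 0}
    - {"claw": 0.5,"tx": 17.75,"ty": 1.8,"tz": -27.15,"ax": 0,"ay": 0,"az": 0}
    - {"claw": 0.5,"tx": 17.75,"ty": 2.7,"tz": -27.15,"ax": 0,"ay": 0,"az": 0}

```text
time: 5.82
eef_pos: [0.5432, -0.0504, 0.1223]
tcp_rot: [-0.701, 0.091, -0.09, 0.701]
contact_force: [-0.0, 0.1, -0.7]
opening: 0.111
```

>>> play_rows:
  steps:
    - {"claw": 0.5,"tx": 0,"ty": 0,"tz": 0,"ax": 0,"ay": 0,"az": 0}
    - {"claw": 0.5,"tx": 0,"ty": 0,"tz": 0,"ax": 0,"ay": 0,"az": 0}
    - {"claw": 0.5,"tx": 0,"ty": 0,"tz": 0,"ax": 0,"ay": 0,"az": 0}

```text
time: 6.07
eef_pos: [0.5426, -0.0474, 0.123]
tcp_rot: [-0.701, 0.089, -0.088, 0.702]
contact_force: [0.3, -0.6, -0.9]
opening: 0.113
```

```bash
python3 pos.py 0.544 -0.0485 0.12
python3 - <<'E'
from h import *
im,d=cams.read_camera("scene"); cv2.imwrite(f"pics/scene6.png",im); 
b=cv2.resize(im[150:250,230:330],None,fx=6,fy=6,interpolation=cv2.INTER_CUBIC); cv2.imwrite("pics/b6.png",b)
im,d=cams.read_camera("top"); cv2.imwrite(f"pics/top6.png",im); 
b=cv2.resize(im[120:240,220:340],None,fx=5,fy=5,interpolation=cv2.INTER_CUBIC); cv2.imwrite("pics/a6.png",b)
E
```

```text
{'time': 6.0667, 'qpos': [-0.2736, 0.1185, 1.9837, 0.0003, 1.0404, -1.5927], 'dq': [0.0016, -0.0102, -0.0136, -0.0026, -0.0035, -0.0014], 'joint_efforts': [-0.2625, -30.7389, -26.1201, -0.0073, 0.0142, 0.0018], 'eef_pos': [0.5426, -0.0474, 0.123], 'tcp_rot': [-0.7014, 0.0892, -0.0885, 0.7017], 'contact_force': [0.2849, -0.6496, -0.9269], 'wrist_torque': [-0.0213, -0.0166, -0.0531], 'opening': 0.1127}
[[0.9684, -0.0009, 0.2493], [-0.2493, 0.0005, 0.9684], [-0.001, -1.0, 0.0003]] yaw x -14.43481004746382
tool shift cm [ 0.16  0.3  -0.07]
```

View pics/b6.png

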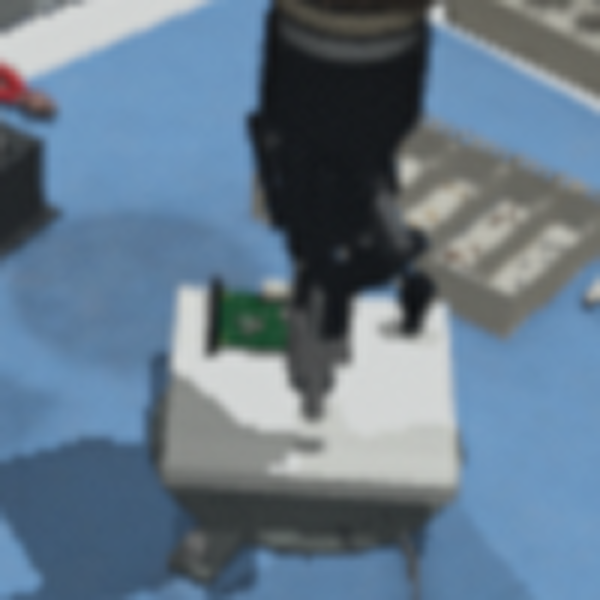

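View pics/a6.png

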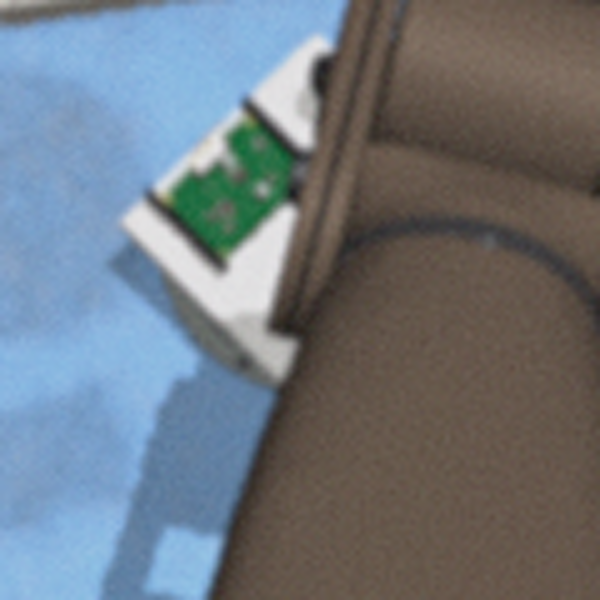

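```bash
python3 - <<'E'
from h import *
im=cv2.imread("pics/scene6.png"); g=im.astype(int).sum(2)//3
print(g[208:228,272:292])
for z in (.047,.055,.065,.075,.085,.099): print(z,proj("scene",[[.5426,-.0474,z]]).round(2))
E
```

```text
[[102  94  93  94  89  74  64  69  76  77  78  78  76  77  80  89 141 201
  213 212]
 [166 161 160 159 151 117  77  71  75  77  76  78  76  80  85  92 141 201
  213 211]
 [206 205 205 205 193 147  86  70  75  77  78  76  79  96 116 128 164 204
  213 212]
 [213 212 213 212 202 161  92  72  75  77  79  77  82 118 163 181 197 209
  212 211]
 [212 211 212 212 209 180 104  72  70  74  80  77  79 123 185 207 211 213
  212 212]
 [211 211 212 212 210 187 114  68  64  69  79  77  75 120 188 210 212 211
  211 212]
 [211 211 212 212 211 196 146  91  67  71  79  77  84 139 198 212 212 212
  211 212]
 [211 211 211 212 212 209 190 146  96  76  81  89 121 172 207 213 212 212
  212 212]
 [212 211 211 212 212 213 209 184 122  82  83 108 159 196 208 211 212 211
  211 212]
 [211 211 212 211 212 212 211 189 122  81  83 115 168 196 204 210 212 212
  212 211]
 [211 212 212 211 212 212 209 186 126  84  85 116 166 193 201 209 211 212
  212 211]
 [210 211 212 212 212 211 208 191 152 111 108 135 174 194 200 206 211 212
  212 212]
 [196 207 210 209 209 209 208 199 183 158 156 172 192 196 198 203 209 211
  212 212]
 [164 184 189 190 189 190 190 190 191 189 188 192 196 198 198 200 205 208
  210 211]
 [140 148 150 150 151 151 151 157 169 174 176 182 191 196 195 197 198 200
  204 205]
 [138 138 138 137 138 137 134 127 129 132 135 152 179 193 195 195 194 195
  196 197]
 [140 140 141 140 140 140 140 128 118 116 118 142 176 193 197 195 195 195
  195 195]
 [140 140 140 141 142 153 170 168 156 150 153 169 186 196 198 197 197 197
  196 195]
 [140 140 142 145 149 169 199 203 193 190 191 193 196 198 197 198 198 198
  197 198]
 [139 140 149 166 172 185 205 207 200 197 197 196 196 197 197 197 197 197
  197 197]]
0.047 [[280.56 223.52]]
0.055 [[280.74 221.58]]
0.065 [[280.97 219.13]]
0.075 [[281.21 216.65]]
0.085 [[281.45 214.15]]
0.099 [[281.79 210.59]]
```

>>> play_rows:
  steps:
    - {"claw": 0.5,"tx": 0.05,"ty": 0.4,"tz": -0.05,"ax": 0,"ay": 0,"az": 0}
    - {"claw": 0.5,"tx": 0.05,"ty": 0.8,"tz": -0.05,"ax": 0,"ay": 0,"az": 0}
    - {"claw": 0.5,"tx": 0.05,"ty": 1.2,"tz": -0.05,"ax": 0,"ay": 0,"az": 0}
    - {"claw": 0.5,"tx": 0.05,"ty": 1.6,"tz": -0.05,"ax": 0,"ay": 0,"az": 0}
    - {"claw": 0.5,"tx": 0.05,"ty": 1.8,"tz": -0.05,"ax": 0,"ay": 0,"az": 0}
    - {"claw": 0.5,"tx": 0.05,"ty": 2,"tz": -0.05,"ax": 0,"ay": 0,"az": 0}
    - {"claw": 0.5,"tx": 0.05,"ty": 2,"tz": -0.05,"ax": 0,"ay": 0,"az": 0}

```text
time: 6.75
eef_pos: [0.5434, -0.0493, 0.1029]
tcp_rot: [-0.701, 0.09, -0.089, 0.702]
contact_force: [-0.1, 0.8, -0.2]
opening: 0.111
```

```bash
python3 pos.py 0.543 -0.048 0.092
python3 - <<'E'
from h import *
im,d=cams.read_camera("scene"); cv2.imwrite(f"pics/scene7.png",im); 
b=cv2.resize(im[170:250,240:320],None,fx=7,fy=7,interpolation=cv2.INTER_CUBIC); cv2.imwrite("pics/b7.png",b)
E
```

```text
{'time': 6.75, 'qpos': [-0.2767, 0.1482, 1.9924, 0.0006, 1.0016, -1.5939], 'dq': [0.0009, -0.0043, -0.0044, -0.0013, 0.0065, 0.0001], 'joint_efforts': [-0.3883, -31.6337, -25.8036, -0.1687, -0.0656, -0.0005], 'eef_pos': [0.5434, -0.0493, 0.1029], 'tcp_rot': [-0.7012, 0.0898, -0.0893, 0.7016], 'contact_force': [-0.0742, 0.8312, -0.2147], 'wrist_torque': [0.1011, -0.0411, -0.0428], 'opening': 0.1113}
[[0.9679, -0.0005, 0.2513], [-0.2513, 0.0007, 0.9679], [-0.0007, -1.0, 0.0005]] yaw x -14.55310756052688
tool shift cm [-0.07  1.09  0.12]
```

View pics/b7.png

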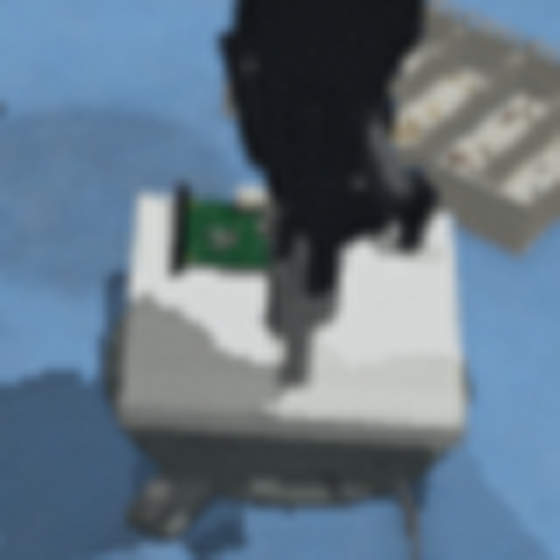

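>>> play_rows:
  steps:
    - {"claw": 0.5,"tx": 0,"ty": 0.2,"tz": 0.06,"ax": 0,"ay": 0,"az": 0}
    - {"claw": 0.5,"tx": 0,"ty": 0.4,"tz": 0.06,"ax": 0,"ay": 0,"az": 0}
    - {"claw": 0.5,"tx": 0,"ty": 0.6,"tz": 0.06,"ax": 0,"ay": 0,"az": 0}
    - {"claw": 0.5,"tx": 0,"ty": 0.6,"tz": 0.06,"ax": 0,"ay": 0,"az": 0}

```text
time: 7.13
eef_pos: [0.5436, -0.0485, 0.0969]
tcp_rot: [-0.701, 0.09, -0.09, 0.702]
contact_force: [0.5, 1.6, 0.7]
opening: 0.11
```

```bash
python3 pos.py 0.543 -0.048 0.092
```

```text
{'time': 7.1333, 'qpos': [-0.2754, 0.1569, 1.9953, 0.001, 0.9894, -1.5928], 'dq': [0.0021, -0.0017, -0.0006, -0.0009, 0.0002, 0.0001], 'joint_efforts': [-1.107, -31.711, -25.4108, -0.5123, 0.0326, 0.004], 'eef_pos': [0.5436, -0.0485, 0.0969], 'tcp_rot': [-0.7011, 0.0895, -0.0896, 0.7017], 'contact_force': [0.5228, 1.6348, 0.7207], 'wrist_torque': [0.429, -0.1543, 0.0334], 'opening': 0.11}
[[0.9679, 0.0002, 0.2512], [-0.2512, 0.0008, 0.9679], [-0.0, -1.0, 0.0008]] yaw x -14.549893923500642
tool shift cm [-0.07  0.49  0.04]
```

>>> play_rows:
  steps:
    - {"claw": 0.5,"tx": 0,"ty": 0.2,"tz": 0.05,"ax": 0,"ay": 0,"az": 0}
    - {"claw": 0.5,"tx": 0,"ty": 0.4,"tz": 0.05,"ax": 0,"ay": 0,"az": 0}
    - {"claw": 0.5,"tx": 0,"ty": 0.6,"tz": 0.05,"ax": 0,"ay": 0,"az": 0}
    - {"claw": 0.5,"tx": 0,"ty": 0.6,"tz": 0.05,"ax": 0,"ay": 0,"az": 0}

```text
time: 7.47
eef_pos: [0.544, -0.0485, 0.092]
tcp_rot: [-0.701, 0.089, -0.089, 0.701]
contact_force: [-1.8, 2.2, 4.7]
opening: 0.112
```

```bash
python3 pos.py 0.543 -0.048 0.092
python3 - <<'E'
from h import *
im,d=cams.read_camera("scene"); cv2.imwrite(f"pics/scene8.png",im); 
b=cv2.resize(im[170:250,240:320],None,fx=7,fy=7,interpolation=cv2.INTER_CUBIC); cv2.imwrite("pics/b8.png",b)
E
```

```text
{'time': 7.4667, 'qpos': [-0.2747, 0.1651, 1.9965, 0.0, 0.98, -1.5918], 'dq': [-0.0013, -0.0029, 0.0043, 0.0013, -0.0049, -0.0005], 'joint_efforts': [-0.9127, -29.8687, -24.3068, -0.3542, -0.4777, 0.0023], 'eef_pos': [0.544, -0.0485, 0.092], 'tcp_rot': [-0.7014, 0.0895, -0.0895, 0.7014], 'contact_force': [-1.7706, 2.1724, 4.6988], 'wrist_torque': [0.3946, 0.2225, 0.0258], 'opening': 0.1124}
[[0.968, 0.0, 0.251], [-0.251, 0.0, 0.968], [0.0, -1.0, 0.0]] yaw x -14.536778828239674
tool shift cm [-0.11 -0.    0.02]
```

View pics/b8.png

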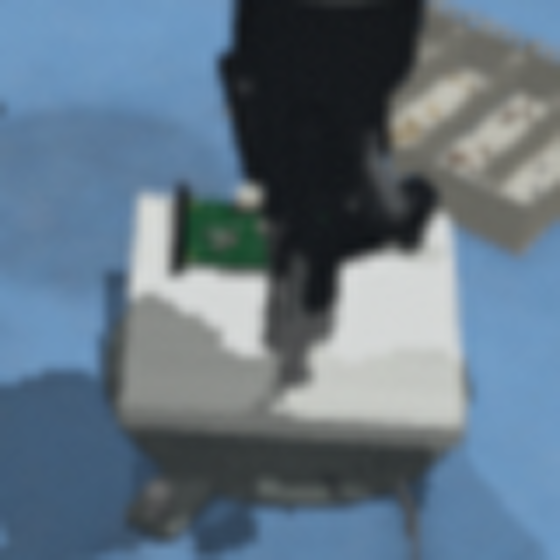

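```bash
cat > arc.py <<'E'
import numpy as np,sys
a0,a1,n=float(sys.argv[1]),float(sys.argv[2]),int(sys.argv[3]); r=5.0
for i in range(1,n+1):
    a=np.radians(a0+(a1-a0)*i/n); b=np.radians(a0)
    dx,dy=r*(np.cos(a)-np.cos(b)),r*(np.sin(a)-np.sin(b))
    print(i,round(np.degrees(a),1),"tx %.2f tz %.2f"%(dx*.968-dy*.251,dx*.251+dy*.968))
E
python3 arc.py 226 212 12
```

```text
1 224.8 tx -0.09 tz 0.05
2 223.7 tx -0.18 tz 0.10
3 222.5 tx -0.26 tz 0.16
4 221.3 tx -0.35 tz 0.21
5 220.2 tx -0.43 tz 0.27
6 219.0 tx -0.51 tz 0.33
7 217.8 tx -0.59 tz 0.39
8 216.7 tx -0.67 tz 0.46
9 215.5 tx -0.75 tz 0.52
10 214.3 tx -0.83 tz 0.59
11 213.2 tx -0.91 tz 0.66
12 212.0 tx -0.98 tz 0.72
```

>>> play_rows:
  steps:
    - {"claw": 0.5,"tx": -0.09,"ty": 0.02,"tz": 0.05,"ax": 0,"ay": 0,"az": 0}
    - {"claw": 0.5,"tx": -0.18,"ty": 0.04,"tz": 0.1,"ax": 0,"ay": 0,"az": 0}
    - {"claw": 0.5,"tx": -0.26,"ty": 0.05,"tz": 0.16,"ax": 0,"ay": 0,"az": 0}
    - {"claw": 0.5,"tx": -0.35,"ty": 0.05,"tz": 0.21,"ax": 0,"ay": 0,"az": 0}
    - {"claw": 0.5,"tx": -0.43,"ty": 0.05,"tz": 0.27,"ax": 0,"ay": 0,"az": 0}
    - {"claw": 0.5,"tx": -0.51,"ty": 0.05,"tz": 0.33,"ax": 0,"ay": 0,"az": 0}
    - {"claw": 0.5,"tx": -0.59,"ty": 0.05,"tz": 0.39,"ax": 0,"ay": 0,"az": 0}
    - {"claw": 0.5,"tx": -0.67,"ty": 0.05,"tz": 0.46,"ax": 0,"ay": 0,"az": 0}
    - {"claw": 0.5,"tx": -0.75,"ty": 0.05,"tz": 0.52,"ax": 0,"ay": 0,"az": 0}
    - {"claw": 0.5,"tx": -0.83,"ty": 0.05,"tz": 0.59,"ax": 0,"ay": 0,"az": 0}
    - {"claw": 0.5,"tx": -0.91,"ty": 0.05,"tz": 0.66,"ax": 0,"ay": 0,"az": 0}
    - {"claw": 0.5,"tx": -0.98,"ty": 0.05,"tz": 0.72,"ax": 0,"ay": 0,"az": 0}

```text
time: 8.52
eef_pos: [0.5381, -0.0403, 0.0919]
tcp_rot: [0.702, -0.087, 0.092, -0.701]
contact_force: [3.3, -3.5, 3.1]
opening: 0.112
```

```bash
python3 pos.py 0.5363 -0.039 0.092; python3 arc.py 212 204 12
```

```text
{'time': 8.5167, 'qpos': [-0.2621, 0.1483, 2.0159, -0.0019, 0.9709, -1.5784], 'dq': [0.0133, -0.0148, 0.0175, 0.0015, -0.0026, 0.0136], 'joint_efforts': [1.9598, -28.0393, -20.3143, 0.7131, 1.4603, -0.0146], 'eef_pos': [0.5381, -0.0403, 0.0919], 'tcp_rot': [0.7023, -0.0872, 0.0916, -0.7006], 'contact_force': [3.276, -3.5038, 3.0997], 'wrist_torque': [-0.9279, -0.9004, 0.0354], 'opening': 0.112}
[[0.968, 0.0059, 0.2508], [-0.2508, -0.0032, 0.968], [0.0065, -1.0, -0.0016]] yaw x -14.523200491954084
tool shift cm [-0.21 -0.01  0.08]
1 211.3 tx -0.04 tz 0.04
2 210.7 tx -0.08 tz 0.08
3 210.0 tx -0.12 tz 0.12
4 209.3 tx -0.17 tz 0.16
5 208.7 tx -0.21 tz 0.21
6 208.0 tx -0.24 tz 0.25
7 207.3 tx -0.28 tz 0.29
8 206.7 tx -0.32 tz 0.34
9 206.0 tx -0.36 tz 0.38
10 205.3 tx -0.40 tz 0.42
11 204.7 tx -0.44 tz 0.47
12 204.0 tx -0.47 tz 0.51
```

>>> play_rows:
  steps:
    - {"claw": 0.5,"tx": -0.04,"ty": 0.03,"tz": 0.04,"ax": 0,"ay": 0,"az": 0}
    - {"claw": 0.5,"tx": -0.08,"ty": 0.06,"tz": 0.08,"ax": 0,"ay": 0,"az": 0}
    - {"claw": 0.5,"tx": -0.12,"ty": 0.08,"tz": 0.12,"ax": 0,"ay": 0,"az": 0}
    - {"claw": 0.5,"tx": -0.17,"ty": 0.08,"tz": 0.16,"ax": 0,"ay": 0,"az": 0}
    - {"claw": 0.5,"tx": -0.21,"ty": 0.08,"tz": 0.21,"ax": 0,"ay": 0,"az": 0}
    - {"claw": 0.5,"tx": -0.24,"ty": 0.08,"tz": 0.25,"ax": 0,"ay": 0,"az": 0}
    - {"claw": 0.5,"tx": -0.28,"ty": 0.08,"tz": 0.29,"ax": 0,"ay": 0,"az": 0}
    - {"claw": 0.5,"tx": -0.32,"ty": 0.08,"tz": 0.34,"ax": 0,"ay": 0,"az": 0}

```text
time: 9.18
eef_pos: [0.5365, -0.0369, 0.0919]
tcp_rot: [0.703, -0.086, 0.092, -0.7]
contact_force: [3.2, -5.4, 5.0]
opening: 0.114
```

```bash
python3 pos.py 0.5363 -0.039 0.092; python3 arc.py 206.7 201.7 8
```

```text
{'time': 9.1833, 'qpos': [-0.2561, 0.1436, 2.0213, -0.0036, 0.9685, -1.572], 'dq': [0.0111, -0.0085, 0.0073, -0.0017, -0.0022, 0.0116], 'joint_efforts': [2.8711, -26.7907, -19.3453, 1.1457, 1.4608, -0.0147], 'eef_pos': [0.5365, -0.0369, 0.0919], 'tcp_rot': [0.7029, -0.0865, 0.0919, -0.7], 'contact_force': [3.1828, -5.3658, 4.9568], 'wrist_torque': [-1.3221, -0.7692, 0.0227], 'opening': 0.1144}
[[0.9681, 0.0072, 0.2503], [-0.2502, -0.0049, 0.9682], [0.0082, -1.0, -0.003]] yaw x -14.492199687466362
tool shift cm [ 0.04 -0.01 -0.2 ]
1 206.1 tx -0.04 tz 0.04
2 205.4 tx -0.07 tz 0.08
3 204.8 tx -0.11 tz 0.12
4 204.2 tx -0.14 tz 0.17
5 203.6 tx -0.17 tz 0.21
6 203.0 tx -0.21 tz 0.25
7 202.3 tx -0.24 tz 0.30
8 201.7 tx -0.27 tz 0.34
```

>>> play_rows:
  steps:
    - {"claw": 0.5,"tx": -0.04,"ty": 0.02,"tz": 0.04,"ax": 0,"ay": 0,"az": 0}
    - {"claw": 0.5,"tx": -0.07,"ty": 0.03,"tz": 0.08,"ax": 0,"ay": 0,"az": 0}
    - {"claw": 0.5,"tx": -0.11,"ty": 0.03,"tz": 0.12,"ax": 0,"ay": 0,"az": 0}
    - {"claw": 0.5,"tx": -0.14,"ty": 0.03,"tz": 0.17,"ax": 0,"ay": 0,"az": 0}
    - {"claw": 0.5,"tx": -0.17,"ty": 0.03,"tz": 0.21,"ax": 0,"ay": 0,"az": 0}
    - {"claw": 0.5,"tx": -0.21,"ty": 0.03,"tz": 0.25,"ax": 0,"ay": 0,"az": 0}
    - {"claw": 0.5,"tx": -0.24,"ty": 0.03,"tz": 0.3,"ax": 0,"ay": 0,"az": 0}
    - {"claw": 0.5,"tx": -0.27,"ty": 0.03,"tz": 0.34,"ax": 0,"ay": 0,"az": 0}

```text
time: 9.85
eef_pos: [0.5347, -0.0333, 0.0918]
tcp_rot: [0.703, -0.086, 0.092, -0.7]
contact_force: [2.9, -6.4, 6.7]
opening: 0.109
```

```bash
python3 pos.py 0.5363 -0.039 0.092; python3 arc.py 201.7 196.7 8
```

```text
{'time': 9.85, 'qpos': [-0.2499, 0.1397, 2.0259, -0.0046, 0.9677, -1.5655], 'dq': [0.0082, -0.0043, 0.0058, -0.0011, -0.0013, 0.0093], 'joint_efforts': [3.3541, -26.2682, -19.1457, 1.3942, 1.3756, -0.0116], 'eef_pos': [0.5347, -0.0333, 0.0918], 'tcp_rot': [0.7032, -0.0864, 0.0918, -0.6998], 'contact_force': [2.8768, -6.4029, 6.7086], 'wrist_torque': [-1.5331, -0.6802, -0.015], 'opening': 0.1092}
[[0.9682, 0.007, 0.25], [-0.2499, -0.0057, 0.9682], [0.0082, -1.0, -0.0038]] yaw x -14.474144432602374
tool shift cm [ 0.29 -0.02 -0.51]
1 201.1 tx -0.03 tz 0.04
2 200.4 tx -0.06 tz 0.09
3 199.8 tx -0.09 tz 0.13
4 199.2 tx -0.13 tz 0.18
5 198.6 tx -0.16 tz 0.22
6 198.0 tx -0.18 tz 0.27
7 197.3 tx -0.21 tz 0.32
8 196.7 tx -0.24 tz 0.36
```

>>> play_rows:
  steps:
    - {"claw": 0.5,"tx": -0.03,"ty": 0,"tz": 0.04,"ax": 0,"ay": 0,"az": 0}
    - {"claw": 0.5,"tx": -0.06,"ty": 0,"tz": 0.09,"ax": 0,"ay": 0,"az": 0}
    - {"claw": 0.5,"tx": -0.09,"ty": 0,"tz": 0.13,"ax": 0,"ay": 0,"az": 0}
    - {"claw": 0.5,"tx": -0.13,"ty": 0,"tz": 0.18,"ax": 0,"ay": 0,"az": 0}
    - {"claw": 0.5,"tx": -0.16,"ty": 0,"tz": 0.22,"ax": 0,"ay": 0,"az": 0}
    - {"claw": 0.5,"tx": -0.18,"ty": 0,"tz": 0.27,"ax": 0,"ay": 0,"az": 0}
    - {"claw": 0.5,"tx": -0.21,"ty": 0,"tz": 0.32,"ax": 0,"ay": 0,"az": 0}
    - {"claw": 0.5,"tx": -0.24,"ty": 0,"tz": 0.36,"ax": 0,"ay": 0,"az": 0}

```text
time: 10.52
eef_pos: [0.5309, -0.0269, 0.0895]
tcp_rot: [-0.701, 0.089, -0.09, 0.701]
contact_force: [3.0, -1.8, 1.4]
opening: 0.108
```

```bash
python3 pos.py 0.5363 -0.039 0.092; python3 arc.py 196.7 191.7 8
```

```text
{'time': 10.5167, 'qpos': [-0.2419, 0.1376, 2.0332, 0.0005, 0.9698, -1.5586], 'dq': [0.0134, -0.0024, 0.0114, 0.0044, -0.0051, 0.0105], 'joint_efforts': [0.6159, -29.2443, -22.4882, 0.1912, 1.0125, -0.0031], 'eef_pos': [0.5309, -0.0269, 0.0895], 'tcp_rot': [-0.7013, 0.0893, -0.09, 0.7015], 'contact_force': [2.9572, -1.7956, 1.4352], 'wrist_torque': [-0.417, -0.7048, 0.0145], 'opening': 0.1082}
[[0.9678, 0.001, 0.2515], [-0.2515, 0.0001, 0.9678], [0.001, -1.0, 0.0004]] yaw x -14.569047521513921
tool shift cm [ 0.83 -0.25 -1.03]
1 196.1 tx -0.03 tz 0.05
2 195.4 tx -0.06 tz 0.09
3 194.8 tx -0.08 tz 0.14
4 194.2 tx -0.11 tz 0.19
5 193.6 tx -0.13 tz 0.24
6 193.0 tx -0.16 tz 0.29
7 192.3 tx -0.19 tz 0.33
8 191.7 tx -0.21 tz 0.38
```

>>> play_rows:
  steps:
    - {"claw": 0.5,"tx": 0,"ty": 0.2,"tz": 0,"ax": 0,"ay": 0,"az": 0}
    - {"claw": 0.5,"tx": 0,"ty": 0.4,"tz": 0,"ax": 0,"ay": 0,"az": 0}
    - {"claw": 0.5,"tx": 0,"ty": 0.6,"tz": 0,"ax": 0,"ay": 0,"az": 0}
    - {"claw": 0.5,"tx": 0,"ty": 0.6,"tz": 0,"ax": 0,"ay": 0,"az": 0}

```text
time: 10.85
eef_pos: [0.5311, -0.0267, 0.0834]
tcp_rot: [-0.701, 0.089, -0.09, 0.702]
contact_force: [4.5, -1.5, 0.2]
opening: 0.111
```

```bash
python3 pos.py 0.5363 -0.039 0.092
```

```text
{'time': 10.85, 'qpos': [-0.2414, 0.1473, 2.0355, 0.0007, 0.9573, -1.5587], 'dq': [0.0001, -0.002, -0.0, 0.0005, 0.0045, 0.0003], 'joint_efforts': [0.463, -29.0477, -21.009, -0.0423, 1.4886, 0.0014], 'eef_pos': [0.5311, -0.0267, 0.0834], 'tcp_rot': [-0.7013, 0.089, -0.09, 0.7016], 'contact_force': [4.5451, -1.5064, 0.1973], 'wrist_torque': [-0.2377, -1.1093, -0.0268], 'opening': 0.1114}
[[0.9679, 0.0015, 0.2511], [-0.2511, 0.0002, 0.968], [0.0014, -1.0, 0.0006]] yaw x -14.545029868775336
tool shift cm [ 0.81 -0.86 -1.06]
```

>>> play_rows:
  steps:
    - {"claw": 0.5,"tx": 0.06,"ty": 0.2,"tz": 0,"ax": 0,"ay": 0,"az": 0}
    - {"claw": 0.5,"tx": 0.08,"ty": 0.4,"tz": 0,"ax": 0,"ay": 0,"az": 0}
    - {"claw": 0.5,"tx": 0.08,"ty": 0.6,"tz": 0,"ax": 0,"ay": 0,"az": 0}
    - {"claw": 0.5,"tx": 0.08,"ty": 0.8,"tz": 0,"ax": 0,"ay": 0,"az": 0}
    - {"claw": 0.5,"tx": 0.08,"ty": 1,"tz": 0,"ax": 0,"ay": 0,"az": 0}
    - {"claw": 0.5,"tx": 0.08,"ty": 1,"tz": 0,"ax": 0,"ay": 0,"az": 0}

```text
time: 11.35
eef_pos: [0.5315, -0.0269, 0.0733]
tcp_rot: [-0.701, 0.089, -0.09, 0.702]
contact_force: [4.3, 0.0, -0.2]
opening: 0.114
```

```bash
python3 pos.py 0.5363 -0.039 0.071
```

```text
{'time': 11.35, 'qpos': [-0.2415, 0.1646, 2.038, 0.0005, 0.9388, -1.5587], 'dq': [0.0004, -0.0028, 0.0012, 0.0001, -0.0002, -0.0014], 'joint_efforts': [-0.0765, -29.4872, -20.8656, -0.2755, 1.4058, 0.0011], 'eef_pos': [0.5315, -0.0269, 0.0733], 'tcp_rot': [-0.7013, 0.0894, -0.0896, 0.7015], 'contact_force': [4.3374, 0.0048, -0.1652], 'wrist_torque': [0.0097, -1.0689, 0.053], 'opening': 0.1135}
[[0.9679, 0.0002, 0.2512], [-0.2512, 0.0003, 0.9679], [0.0002, -1.0, 0.0004]] yaw x -14.546027279016046
tool shift cm [ 0.77  0.23 -1.05]
```

Nearly home; press down in small steps to feel the stop.

>>> play_rows:
  steps:
    - {"claw": 0.5,"tx": 0.08,"ty": 0.1,"tz": 0,"ax": 0,"ay": 0,"az": 0}
    - {"claw": 0.5,"tx": 0.1,"ty": 0.2,"tz": 0,"ax": 0,"ay": 0,"az": 0}
    - {"claw": 0.5,"tx": 0.1,"ty": 0.3,"tz": 0,"ax": 0,"ay": 0,"az": 0}
    - {"claw": 0.5,"tx": 0.1,"ty": 0.4,"tz": 0,"ax": 0,"ay": 0,"az": 0}
    - {"claw": 0.5,"tx": 0.1,"ty": 0.4,"tz": 0,"ax": 0,"ay": 0,"az": 0}

```text
time: 11.77
eef_pos: [0.532, -0.0271, 0.071]
tcp_rot: [-0.701, 0.09, -0.088, 0.702]
contact_force: [-1.3, 2.0, 11.2]
opening: 0.11
```

```bash
python3 pos.py 0.5363 -0.039 0.071
python3 - <<'E'
from h import *
im,d=cams.read_camera("scene"); cv2.imwrite(f"pics/scene9.png",im); 
b=cv2.resize(im[170:250,240:320],None,fx=7,fy=7,interpolation=cv2.INTER_CUBIC); cv2.imwrite("pics/b9.png",b)
E
```

```text
{'time': 11.7667, 'qpos': [-0.2415, 0.1709, 2.0358, -0.0001, 0.9375, -1.5588], 'dq': [-0.001, -0.0033, 0.0016, 0.0004, -0.0044, 0.0008], 'joint_efforts': [-0.5198, -25.4603, -20.0189, -0.2185, -0.177, 0.0094], 'eef_pos': [0.532, -0.0271, 0.071], 'tcp_rot': [-0.7014, 0.0903, -0.0884, 0.7015], 'contact_force': [-1.2965, 1.957, 11.2359], 'wrist_torque': [0.2056, 0.0708, -0.0514], 'opening': 0.1101}
[[0.9681, -0.0026, 0.2507], [-0.2507, 0.0006, 0.9681], [-0.0027, -1.0, -0.0001]] yaw x -14.52096930237516
tool shift cm [ 0.71 -0.01 -1.04]
```

View pics/b9.png

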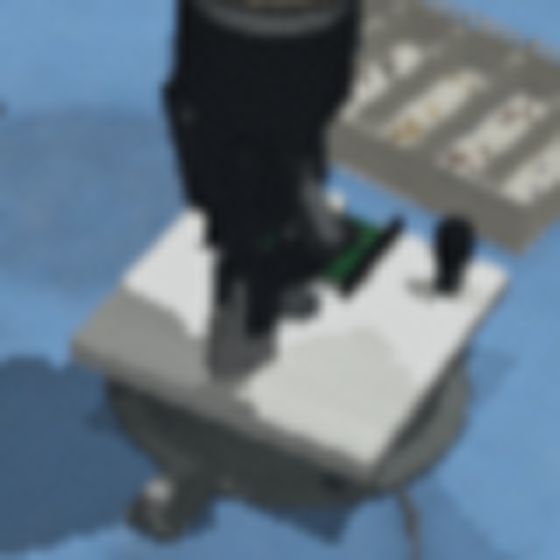

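>>> play_rows:
  steps:
    - {"claw": 0.5,"tx": 0,"ty": -0.1,"tz": 0,"ax": 0,"ay": 0,"az": 0}
    - {"claw": 2,"tx": 0,"ty": -0.1,"tz": 0,"ax": 0,"ay": 0,"az": 0}
    - {"claw": 3,"tx": 0,"ty": -0.1,"tz": 0,"ax": 0,"ay": 0,"az": 0}
    - {"claw": 3,"tx": 0,"ty": -0.1,"tz": 0,"ax": 0,"ay": 0,"az": 0}
    - {"claw": 3,"tx": 0,"ty": -0.1,"tz": 0,"ax": 0,"ay": 0,"az": 0}
    - {"claw": 3,"tx": 0,"ty": -0.1,"tz": 0,"ax": 0,"ay": 0,"az": 0}

```text
time: 12.32
eef_pos: [0.5314, -0.0272, 0.0699]
tcp_rot: [-0.701, 0.09, -0.089, 0.701]
contact_force: [-0.6, 0.2, 0.5]
opening: 0.347
```

>>> play_rows:
  steps:
    - {"claw": 3,"tx": 0,"ty": -1,"tz": 0,"ax": 0,"ay": 0,"az": 0}
    - {"claw": 3,"tx": 0,"ty": -2.5,"tz": 0,"ax": 0,"ay": 0,"az": 0}
    - {"claw": 3,"tx": 0,"ty": -4.5,"tz": 0,"ax": 0,"ay": 0,"az": 0}
    - {"claw": 3,"tx": 0,"ty": -7,"tz": 0,"ax": 0,"ay": 0,"az": 0}
    - {"claw": 3,"tx": 0,"ty": -10,"tz": 0,"ax": 0,"ay": 0,"az": 0}
    - {"claw": 3,"tx": 0,"ty": -12,"tz": 3,"ax": 0,"ay": 0,"az": 0}
    - {"claw": 3,"tx": 0,"ty": -12,"tz": 7,"ax": 0,"ay": 0,"az": 0}
    - {"claw": 3,"tx": 0,"ty": -12,"tz": 11,"ax": 0,"ay": 0,"az": 0}
    - {"claw": 3,"tx": 0,"ty": -12,"tz": 15,"ax": 0,"ay": 0,"az": 0}
    - {"claw": 3,"tx": 0,"ty": -12,"tz": 19,"ax": 0,"ay": 0,"az": 0}
    - {"claw": 3,"tx": 0,"ty": -12,"tz": 22,"ax": 0,"ay": 0,"az": 0}
    - {"claw": 3,"tx": 0,"ty": -12,"tz": 22,"ax": 0,"ay": 0,"az": 0}

```text
time: 13.32
eef_pos: [0.5881, 0.1906, 0.1917]
tcp_rot: [-0.701, 0.087, -0.088, 0.702]
contact_force: [0.1, -0.4, 0.5]
opening: 0.353
```

```bash
python3 pos.py 
python3 - <<'E'
from h import *
im,d=cams.read_camera("scene"); cv2.imwrite(f"pics/scene10.png",im); 
b=cv2.resize(im[170:250,240:320],None,fx=7,fy=7,interpolation=cv2.INTER_CUBIC); cv2.imwrite("pics/b10.png",b)
im,d=cams.read_camera("top"); cv2.imwrite(f"pics/top10.png",im); np.save("top10.npy",d)
b=cv2.resize(im[120:270,150:350],None,fx=4,fy=4,interpolation=cv2.INTER_CUBIC); cv2.imwrite("pics/a10.png",b)
P=cloud("top",d); m=(P[...,2]>.078)&(P[...,2]<.092)&(abs(P[...,0]-.531)<.025)&(abs(P[...,1]+.027)<.025)
if m.any(): print("head top",m.sum(),P[m].mean(0).round(4),np.median(P[m][:,2]))
E
```

```text
{'time': 13.3167, 'qpos': [0.1487, 0.1964, 1.7589, 0.0019, 1.1848, -1.1741], 'dq': [-0.0651, -0.0289, 0.0445, -0.0559, 0.0172, -0.0541], 'joint_efforts': [1.0911, -35.1383, -28.3643, 0.1403, -0.0602, 0.1857], 'eef_pos': [0.5881, 0.1906, 0.1917], 'tcp_rot': [-0.7009, 0.0874, -0.0881, 0.7024], 'contact_force': [0.1299, -0.4434, 0.487], 'wrist_torque': [-0.0145, 0.0144, -0.0196], 'opening': 0.353}
[[0.9692, 0.0013, 0.2462], [-0.2462, 0.002, 0.9692], [0.0007, -1.0, 0.0022]] yaw x -14.253314543690081
head top 59 [ 0.5314 -0.0257  0.083 ] 0.08308147454009804
```

View pics/b10.png

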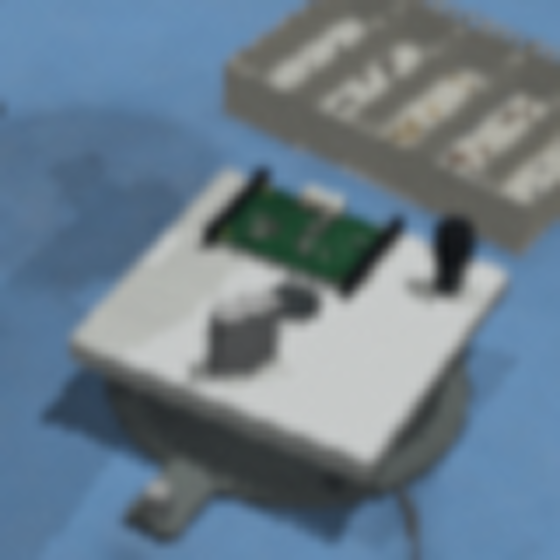

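View pics/a10.png

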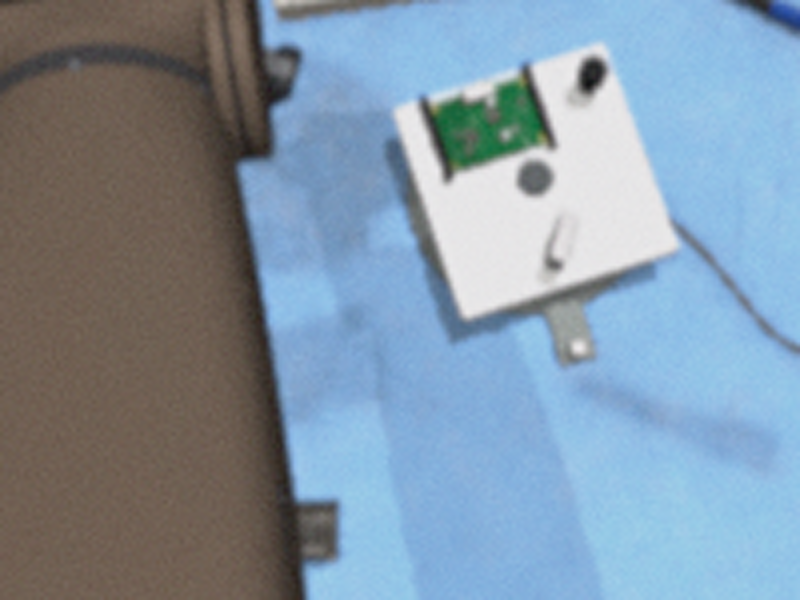

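```bash
python3 -c "
from plant import ctrl
print(ctrl.sign_off())"
```

```text
the job is handed in; nothing more can be done
None
```

The locking pin is fully home, with its flat head down on the plate. I let go and handed the job in at about 13.4 s of the 54 s allowed.

- **What I did:** I drew the pin straight up out of the slotted holder and lowered it through the plate's hole until it rested on the ring. I then turned the plate clockwise until the pin dropped into the hidden hole and pushed it down to the stop.
- **Seating:** it stopped at about 11 N, at the expected height. After letting go, the top camera measured the head top at 83.1 mm, against 83 mm expected. Both cameras show the pin upright in the plate, with the gripper clear and the force reading near zero.
- **Forces and grip:** the wrist force readings stayed at about 11 N or less. The gripper opening read 9–10 mm on the 12 mm head throughout, but the grip held.
- **Not checked:** the last pictures did not check every bystander. The heat sink shows partly, in place, but the arm hid the round holder from the top camera. I never identified the jar. Nothing in the moves went near the bystanders or showed unexpected contact.

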